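# Tap a seized axle block loose and rack it

### The job

The aluminium axle block is stuck in the blue clamp under two seized orange shoes. With light mallet taps on the block from the one side and the other in turn, walk both shoes back to the yellow paint (about 8 mm), never letting one shoe get more than 6 mm ahead of the other and not touching block or clamp with the gripper until both are back; then lay the mallet flat on the bench. Lift the block out, stand it upright on the red mat and let go to change your grip, and stand it upright and all the way down in the empty bay of the rack, leaving the other things on the bench alone.

Things in the scene. Friction and masses are not known exactly. Their poses are not given: they have to be found in the camera images.
- clamp: Blue clamp, fixed. Origin: centre of the underside of its base plate (100 mm in x, 170 mm in y, 12 mm thick). The block stands on the plate at its centre, its axes along the clamp's. An orange shoe, 50 mm wide in x, stands on either side at +y (left) and -y (right) and holds it down with a lip. End stops at y = 75 to 85 mm either side, 32 mm high.
- cheek_top (a point): Top centre of the clamp's steel cheek on the -x side (8 mm thick in x, 28 mm wide in y, top 127 mm above the bench); its twin stands at x = +36 mm in the clamp frame. The cheeks stand 2 mm off the middle of the block's x faces, so in the clamp the block can be gripped only across its y faces.
- shoe_left_part (a joint): Travel (m) of the left shoe, outward along the clamp's +y; starts at 0 to 2 mm, stop at 16 mm. Seized: it moves only under more than about 7 N plus 40 N per m/s, and stays where it is pushed. The block, tapped towards +y on its right (-y) face, carries it along. At 8 mm its outer foot reaches the yellow paint and its lip is clear of a centred block.
- shoe_right_part (a joint): The same for the right shoe, travelling along the clamp's -y; moved by tapping the block towards -y on its left (+y) face.
- lip_left (a point): Inner top edge of the left shoe's lip: in the clamp frame y = 18.5 mm + its travel, z = 78 mm (the top of the shoe). The lip is 8 mm thick and reaches 6 mm in over the shoe's upright face, which meets the block's wide lower part at y = 24.5 mm + travel.
- lip_right (a point): The same for the right shoe, at y = -18.5 mm - its travel. After a tap the block rests against the shoe it has driven, still under that lip: slide it to the middle between the two lips before lifting it out.
- block_center (a point): Centre, half-way up, of the loose aluminium axle block, 120 mm tall. Lower part (57 mm high) 60 mm in x, 48 mm in y; upper part 60 mm in x, 36 mm in y, a dark bore mark on each y face. In the clamp, tap the y faces above the shoes, mallet axis 30 to 38 mm above this point. It stays where it is pushed, tilts slightly as it is struck, and slides freely (1 to 2 N) between the shoes.
- block: The same axle block; origin: centre of its underside.
- mallet_grip (a point): Point on the axis of the loose mallet's handle, 24 mm above the bench as it lies; x points to the head. The handle is square here, 26 mm wide (y) and 22 mm high, and reaches from x = -65 to +43 mm; round pommel, 48 mm across, at x = -75 to -61 mm. Balanced within 30 mm of here; grip hard (100 N): a tap turns it a little in the fingers.
- mallet_head (a point): Centre of the mallet's head, 65 mm from the grip point along x: a yellow cylinder along y with black rubber ends, 48 mm in diameter, 70 mm long; the striking faces are at y = +35 and -35 mm.
- mallet: The same mallet; origin on the bench under the grip point.
- mat_top (a point): Centre of the top of the red mat, 130 by 130 mm, 4 mm thick, fixed: the place to stand the block while changing the grip. It lies on the other side of the clamp from the rack.
- rack_bay (a point): Centre of the floor of the fixed rack's empty bay, 12 mm above the bench. The bay runs along x, open at both ends, between blue steel walls (55 mm long, 9 mm thick) 54.5 mm apart in y and 113 mm high. The block fits only with its 48 mm width across the bay, either way round; no finger fits beside its y faces, so hold it by its x faces (60 mm).
- rack: The rack; origin: centre of the underside of its base, 100 mm in x, 148 mm in y. Its bay at +y holds a fixed black block like the other, the one at -y is empty.
- spray: Bystander, leave alone: grey spray bottle, 72 mm across, 200 mm tall; origin at its underside.
- bowl: Bystander, leave alone: steel parts bowl, 130 mm across; origin at its underside.
- wrench: Bystander, leave alone: wrench, 180 mm; origin at its underside.
- driver: Bystander, leave alone: screwdriver, 200 mm; origin at its underside.
- lever_iron: Bystander, leave alone: tyre lever with blue grip, 225 mm; origin at its underside.
- paste: Bystander, leave alone: white jar with blue cap, 90 mm across; origin at its underside.
- can: Bystander, leave alone: yellow can, 66 mm across, 110 mm tall; origin at its underside.
Things that resemble listed ones, but are neither listed nor needed, are in the scene too. What is shaped like the block but green or purple is not meant.

How it is judged (in metres and radians):
On the way, in this order (a step that is already met when the one before it is completed fails the run):
1. the mallet has struck the block (contact force between mallet and block above 2 N).
2. both shoes are driven back by more than 7 mm (value of joint each of shoe_left_part, shoe_right_part above 0.007 m), for 0.1 s.
3. the block stands upright on the red mat, let go (horizontal distance between block_center and mat_top below 0.06 m and z of block_center in the frame of mat_top below 0.066 m and angle between block_center's own z axis and vertical below 0.12 rad and contact force between the fingers and block below 0.1 N), for 0.2 s.
At the end, for the whole second after the job is handed in: The block stands at rest in the empty bay, upright within 0.12 rad, down on the floor within 4 mm and centred along the bay within 15 mm; both shoes are still back by more than 5 mm; the mallet lies flat and at rest on the bench (x of block_center in the frame of rack_bay between -0.015 and 0.015 m and y of block_center in the frame of rack_bay between -0.006 and 0.006 m and z of block_center in the frame of rack_bay below 0.064 m and angle between block_center's own z axis and vertical below 0.12 rad and linear speed of each of block, mallet below 0.02 m/s and value of joint each of shoe_left_part, shoe_right_part above 0.005 m and height (world z) of mallet_grip below 0.034 m and angle between mallet_grip's own x axis and vertical above 1.4 rad); the robot touches nothing.
It fails at once if one shoe gets more than 7 mm ahead of the other ((value of joint shoe_left_part above 0.008 m and value of joint shoe_right_part below 0.001 m) or (value of joint shoe_left_part above 0.009 m and value of joint shoe_right_part below 0.002 m) or (value of joint shoe_left_part above 0.01 m and value of joint shoe_right_part below 0.003 m) or (value of joint shoe_left_part above 0.011 m and value of joint shoe_right_part below 0.004 m) or (value of joint shoe_left_part above 0.012 m and value of joint shoe_right_part below 0.005 m) or (value of joint shoe_left_part above 0.013 m and value of joint shoe_right_part below 0.006 m) or (value of joint shoe_left_part above 0.014 m and value of joint shoe_right_part below 0.007 m) or (value of joint shoe_left_part above 0.015 m and value of joint shoe_right_part below 0.008 m) or (value of joint shoe_right_part above 0.008 m and value of joint shoe_left_part below 0.001 m) or (value of joint shoe_right_part above 0.009 m and value of joint shoe_left_part below 0.002 m) or (value of joint shoe_right_part above 0.01 m and value of joint shoe_left_part below 0.003 m) or (value of joint shoe_right_part above 0.011 m and value of joint shoe_left_part below 0.004 m) or (value of joint shoe_right_part above 0.012 m and value of joint shoe_left_part below 0.005 m) or (value of joint shoe_right_part above 0.013 m and value of joint shoe_left_part below 0.006 m) or (value of joint shoe_right_part above 0.014 m and value of joint shoe_left_part below 0.007 m) or (value of joint shoe_right_part above 0.015 m and value of joint shoe_left_part below 0.008 m)).
It fails at once if a mallet tap harder than 60 N (contact force between mallet and block above 60 N).
It fails at once if the gripper touches block or clamp while a shoe is back by less than 5 mm (value of joint any of shoe_left_part, shoe_right_part below 0.005 m and (contact force between any of the arm, the fingers and block above 1 N or contact force between any of the arm, the fingers and clamp above 1 N)).
It fails at once if a bystander is pushed by more than 30 mm (distance of any of spray, bowl, wrench, driver, lever_iron, paste, can from where it was at the start of the episode above 0.03 m).
It also fails if it takes over 72 s, if anything falls off the work surface, if the arm or the gripper's body presses on something with over 40 N, if the wrist force passes 120 N, or if a joint passes its speed limit or range.

### The arm

A 6-joint arm with a two-finger parallel gripper is mounted at the origin on the work surface. World frame = base frame: x ahead of the robot, y to its left, z up, the work surface at z = 0. Lengths are in mm, angles in rad, forces in N, time in s.
With the tool pointing down it reaches from about 275 to 750 mm from the base axis. Payload 10.2 kg.
Tool frame: the origin (TCP) lies between the finger pads; the fingertips stand 8 mm ahead of it and the grasp point (between the pads) lies 11 mm behind it; z points along the fingers, x is the direction in which the jaws open and shut, and the axes are right-handed (so a half turn about z gives the same grasp; the last joint's range is limited). The gripper opens to 85 mm and grips with 20 to 120 N. Pads are 22 mm wide; open, the fingers measure 114 mm over their backs; the gripper's body (76 mm by 85 mm) begins 54 mm behind the grasp point. The pads swing forward as they close: fully open they stand 13 mm farther back than shut.
Start: joints at [0.988, 0.313, 1.498, -0, 1.331, -0.223], TCP at [184.859, 491.384, 239.294] pointing down, gripper open.
Joint ranges: [-2.94, 2.94], [-0.97, 2.17], [0.19, 2.56], [-1.23, 4.37], [0.02, 3.11], [-2.88, 2.88]. Speed limits (rad/s): [2.39, 2.39, 3.01, 3.14, 3.14, 3.14].

### API

Orientations are given as a unit quaternion [w, x, y, z].
In Python, from rig import sense, eyes, ctrl gives the robot as it stands.
- The arm moves only by the tool move_arm, never from a script. Its argument "rows" is a list that holds one entry, the list of rows, each a list of 5 numbers: the shift along the tool's x, y, z in mm, then the turn about the tool's z in units of 6 degrees (1.0 is 6 degrees), then the gripper command: -1 is shut, 1 is fully open, values between are in proportion. In form: [[[dx, dy, dz, roll, jaw], ...]]. A call has 1 to 12 rows; each row is the pose to reach, as a shift and turn from the pose measured when the call began, along the tool's axes at that moment; what a row does not reach only later rows make up. A row lasts 1/8 s, in which the tool goes at most 62.5 mm and 10.7 degrees, less where a joint would pass 70% of its speed; a pose out of reach is approached as far as the arm can. A call with a gripper value outside its range is refused whole. The fingers move at their own pace and stop on an object; "squeeze" is the grip in N (left out, the last holds). Time passes only in rows, so rows that repeat a pose let the fingers close. It gives the time, the measured TCP pose, the force and the opening at its end, in the units of the state.
- sense(): the state, without advancing time (a new reading comes with each control period).
- eyes.capture(name): name is "scene" or "top" or "wrist"; returns a dict with "color" (384x512x3 uint8, blue, green, red), "vertical_fov" (degrees; the focal length in pixels is half the picture's height over the tangent of half this angle, whatever the lens; pixels are square), "cx", "cy" (the principal point, pixels), "k1" (the pictures are not rectified: a ray, as slopes to the right and down, at radius r is drawn at 1 + k1 r^2 times it, then the intrinsics apply), "xyz" and "attitude" of the camera in the world. Camera axes: x right, y down, z forward; pixel columns grow to the right and rows downward; lengths in mm; the calibration is good to about 2 mm. A picture is of the moment at which its call begins. There is no depth.
- ctrl.finish_job(): hands the job in, once; it reports no verdict.
The state is a dict: "time_s": time; "joints": joint angles; "dq": joint speeds; "tau": joint torques, N m; "eef_pos": TCP position; "ee_rot": TCP orientation; "force": force on the tool from outside, world axes, zero at the start; "wrist_torque": the same for the moment, N m; "grip_width": opening from 0.0 (shut) to 1.0 (fully open).
Only numpy, scipy, OpenCV 4.12 (cv2) and the standard library are available. Lean on these libraries where they do the work, as an engineer would, in place of code of your own. Each camera call takes 0.05 s, during which the arm holds its last target. There are 200 camera calls.

## Working session

There is one attempt and no reset: what is moved stays moved. The work goes in short steps, Python scripts to look and compute and a tool call to move; the robot and the scene stay as the last step left them, time stands still between calls to the robot, and variables do not carry over. Pictures are saved under pics/ and viewed, about 8 in all and at most 12, crops included, and the job is handed in when it is done.

Besides the shell and the picture viewer there is one more tool, called after "Call:" by a JSON object that holds its "method" and its "body", one argument or row to a line. move_arm: Moves the arm, as the interface text tells. Its arguments: {"type":"object","properties":{"rows":{"type":"array","items":{"type":"array","items":{"type":"array","items":{"type":"number"}}}},"squeeze":{"type":"number"}},"required":["rows"]}

```bash
mkdir -p pics; ls; cat > h.py <<'E'
import numpy as np, cv2
from scipy.spatial.transform import Rotation as R
from rig import sense, eyes, ctrl
def rot(q): return R.from_quat([q[1],q[2],q[3],q[0]]).as_matrix()
def cam(n):
    c=eyes.capture(n); img=c["color"]; f=img.shape[0]/2/np.tan(np.radians(c["vertical_fov"])/2)
    c["f"]=f; a=np.array(c["attitude"]); c["R"]=rot(a) if a.size==4 else a.reshape(3,3)
    c["t"]=np.array(c["xyz"],float); return c
def proj(c,P):
    p=(np.atleast_2d(P)-c["t"])@c["R"]; s=p[:,:2]/p[:,2:]; r2=(s**2).sum(1,keepdims=True)
    return s*(1+c["k1"]*r2)*c["f"]+[c["cx"],c["cy"]]
def ray(c,uv):
    d=(np.atleast_2d(uv).astype(float)-[c["cx"],c["cy"]])/c["f"]; s=d.copy()
    for _ in range(30): s=d/(1+c["k1"]*(s**2).sum(1,keepdims=True))
    return np.c_[s,np.ones(len(s))]@c["R"].T
def atz(c,uv,z):
    d=ray(c,uv); return c["t"]+d*((z-c["t"][2])/d[:,2])[:,None]
def save(c,n,crop=None,k=1.5):
    im=c["color"]
    if crop: x0,y0,x1,y1=crop; im=im[y0:y1,x0:x1]
    cv2.imwrite("pics/"+n+".png",cv2.resize(im,None,fx=k,fy=k,interpolation=cv2.INTER_CUBIC))
E
python3 - <<'E'
from h import *
import pickle
for n in ("scene","top"):
    c=cam(n); save(c,n+"0"); pickle.dump(c,open(n+"0.pkl","wb")); print(n,c["t"],c["attitude"],c["f"],c["cx"],c["cy"],c["k1"])
print(sense())
E
```

```text
pics
scene [1597.37620532   64.38230008 1217.80377474] [-0.25849485  0.64320189  0.67049124 -0.2644111 ] 448.80088174528726 257.9831777009138 194.27062028890538 0.009714914460654962
top [ 428.56543004   -2.12694173 1249.72262359] [ 0.03958171 -0.70197859  0.71054592 -0.02799708] 382.8227345436581 257.0713126556166 194.9077617424548 -0.08982985894922893
{'time_s': 0.1, 'joints': array([ 9.87591381e-01,  3.13368483e-01,  1.49836130e+00, -1.03849382e-05,
        1.33098728e+00, -2.23415520e-01]), 'dq': array([ 0.00193955, -0.00156814, -0.00037402, -0.00043668,  0.00056858,
       -0.00150259]), 'tau': array([ 1.49423588e-03, -4.12898362e+01, -2.60140175e+01, -2.47195803e-04,
        3.05012392e-03,  3.02128647e-06]), 'eef_pos': array([184.73808911, 491.18903567, 238.80530442]), 'ee_rot': array([ 2.14303496e-04,  8.22214816e-01,  5.69177020e-01, -5.19785430e-04]), 'force': array([0.82192874, 0.18118328, 0.30503422]), 'wrist_torque': array([-0.02613184,  0.02298498, -0.03882105]), 'grip_width': 0.9972899595243229}
```

View pics/top0.png

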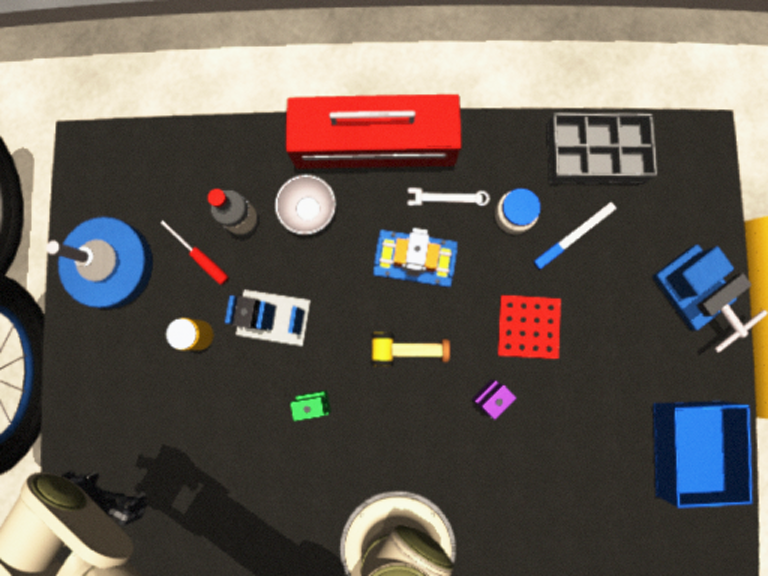

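View pics/scene0.png

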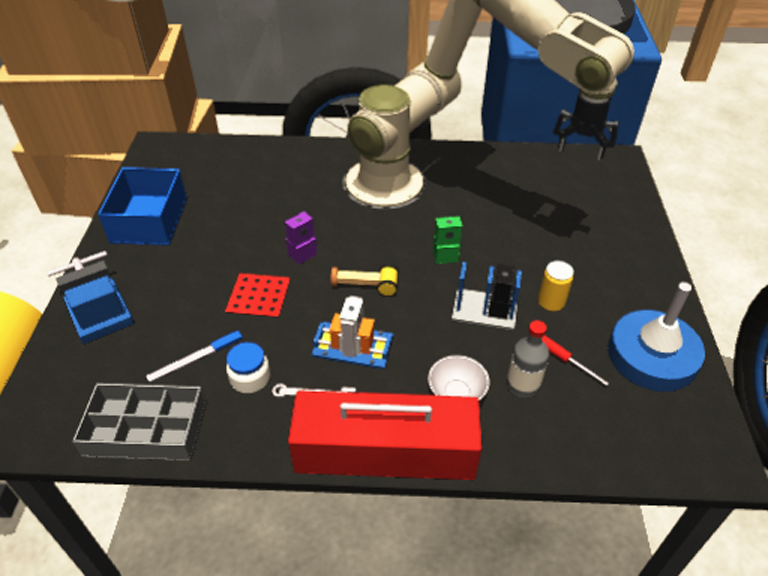

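The scene shows the clamp at about (416,257) and the mallet at (410,350), with its head towards +y. The mat is at (530,326) and the rack at (270,318), with the black block on its left. These are top-picture pixels at 1.5x. I'll zoom in on this area for rough poses.

```bash
python3 - <<'E'
from h import *
import pickle
c=pickle.load(open("top0.pkl","rb"))
save(c,"topcrop",(145,145,380,250),3.4)
hsv=cv2.cvtColor(c["color"],cv2.COLOR_BGR2HSV)
def seg(box,lo,hi,z,name):
    m=np.zeros(hsv.shape[:2],np.uint8); x0,y0,x1,y1=box; m[y0:y1,x0:x1]=cv2.inRange(hsv,lo,hi)[y0:y1,x0:x1]
    p=np.argwhere(m)[:,::-1].astype(np.float32); r=cv2.minAreaRect(p); b=cv2.boxPoints(r); w=atz(c,b,z)
    print(name,len(p),"centre",w.mean(0).round(1),"edges",np.round(w[1]-w[0],1)[:2],np.round(w[2]-w[1],1)[:2])
seg((325,190,380,245),(0,120,60),(8,255,255),4,"mat")
seg((245,145,310,195),(100,100,60),(125,255,255),12,"clamp")
seg((240,215,305,245),(10,80,60),(35,255,255),24,"mallet")
E
```

```text
mat 1697 centre [ 470.7 -293.1    4. ] edges [137.2  -9.8] [  -7.8 -138.1]
clamp 669 centre [622.6 -46.8  12. ] edges [102.8 -17.2] [ -30.6 -174.2]
mallet 596 centre [426.8 -33.7  24. ] edges [  -2.1 -169.4] [-76.3   1.5]
```

View pics/topcrop.png

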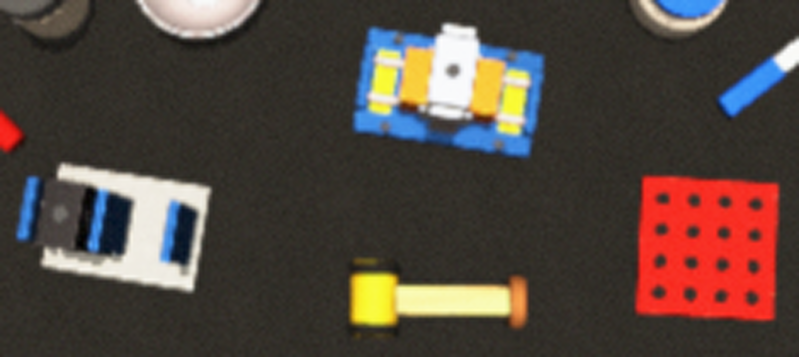

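The crop shows four groups of corners:
- **Clamp base:** (370,27), (543,52), (528,155), (356,130)
- **Rack base:** (62,163), (210,187), (192,291), (42,267)
- **Mat:** (643,177), (778,184), (774,319), (637,312)
- **Mallet:** head on the left at about (373,299), pommel at (518,302)

```bash
python3 - <<'E'
from h import *
import pickle
c=pickle.load(open("top0.pkl","rb"))
def P(l,z): return atz(c,np.array(l)/3.4+[145,145]-0.35,z)
for n,l,z in [("clamp",[(370,27),(543,52),(528,155),(356,130)],12),("rack",[(62,163),(210,187),(192,291),(42,267)],12),("mat",[(643,177),(778,184),(774,319),(637,312)],4)]:
    w=P(l,z); e=w[0]-w[1]+w[3]-w[2]; print(n,w.mean(0).round(1),"yaw of +y rel world y deg",np.degrees(np.arctan2(-e[0],e[1])).round(2),np.linalg.norm(e)/2)
w=P([(373,299),(518,302)],24); print("mallet head/pommel",w.round(1)); d=w[0]-w[1]; print("yaw",np.degrees(np.arctan2(d[1],d[0])))
print("block top",P([(453,70)],132).round(1))
s=sense(); print(rot(s["ee_rot"]).round(3))
E
```

```text
clamp [623.9 -47.7  12. ] yaw of +y rel world y deg -9.11 167.47967500071738
rack [496.7 263.5  12. ] yaw of +y rel world y deg -9.65 146.54981886513033
mat [ 470.2 -293.8    4. ] yaw of +y rel world y deg -3.77 131.34921020666104
mallet head/pommel [[ 425.6   27.3   24. ]
 [ 421.1 -108.5   24. ]]
yaw 88.12329481606938
block top [[623.2 -46.9 132. ]]
[[ 0.352  0.936 -0.001]
 [ 0.936 -0.352 -0.001]
 [-0.001 -0.    -1.   ]]
```

Call:
{"method": "move_arm", "body": {
  "rows": [
    [[-411, 409, 0, 11.9, 1], [-411, 409, 0, 11.9, 1], [-411, 409, 0, 11.9, 1], [-411, 409, 0, 11.9, 1], [-411, 409, 0, 11.9, 1], [-411, 409, 0, 11.9, 1], [-411, 409, 0, 11.9, 1], [-411, 409, 0, 11.9, 1], [-411, 409, 0, 11.9, 1], [-411, 409, 0, 11.9, 1], [-411, 409, 0, 11.9, 1], [-411, 409, 0, 11.9, 1]]
  ],
  "squeeze": 100
}}

```text
time_s: 1.6
eef_pos: [422.4, -36.2, 239.1]
ee_rot: [0.0, 1.0, -0.017, -0.0]
force: [-0.2, 0.1, 0.2]
grip_width: 1.0
```

```bash
python3 - <<'E'
from h import *
c=cam("wrist"); save(c,"w1"); import pickle; pickle.dump(c,open("w1.pkl","wb")); s=sense(); print(s["time_s"],s["eef_pos"],s["joints"],s["dq"].round(3)); print(rot(s["ee_rot"]).round(3)); print(c["t"],c["R"].round(2),c["f"])
E
```

```text
1.65 [422.40801955 -36.14552831 239.2238393 ] [-3.62682225e-01  8.77919348e-02  1.77557087e+00 -9.75101829e-04
  1.27859289e+00 -3.29061078e-01] [ 0.002 -0.    -0.002 -0.001 -0.    -0.003]
[[ 0.999 -0.033 -0.001]
 [-0.033 -0.999 -0.001]
 [-0.001  0.001 -1.   ]]
[425.346454    39.98042659 373.93579342] [[ 1.   -0.03 -0.01]
 [-0.03 -0.95 -0.3 ]
 [-0.    0.3  -0.96]] 342.56572683282633
```

View pics/w1.png

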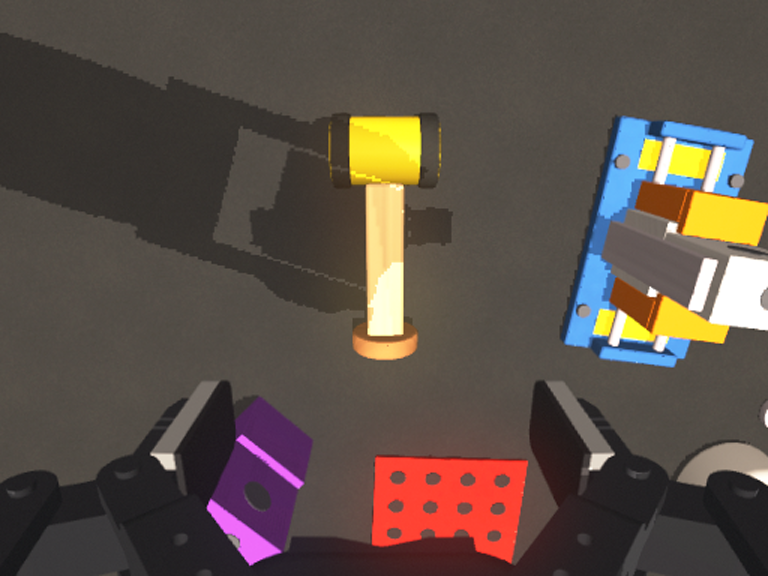

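The wrist view shows the mallet. The handle's top runs from (385,185) at the head to (385,333) at the pommel, and the head spans 329 to 440 across at row 150. The clamp is on the right, with its base corners at (620,117), (754,137), (684,367) and (564,344). Both shoes are in contact with the block.

```bash
python3 - <<'E'
from h import *
import pickle
c=pickle.load(open("w1.pkl","rb"))
a=atz(c,np.array([(385,185),(385,333)])/1.5-.17,35); print(a.round(1)); d=a[0]-a[1]; d/=np.linalg.norm(d); print("yaw",np.degrees(np.arctan2(d[1],d[0])),"grip",(a[0]-43.5*d).round(1))
print("head",atz(c,np.array([(329,150),(440,150)])/1.5-.17,24).round(1))
w=atz(c,np.array([(620,117),(564,344)])/1.5-.17,12); print("clamp -x edge",w.round(1))
e=w[0]-w[1]; print(np.degrees(np.arctan2(-e[0],e[1])),np.linalg.norm(e), w.mean(0)+50*np.array([e[1],-e[0],0])/np.linalg.norm(e))
E
```

```text
[[425.7   6.6  35. ]
 [422.4 -96.8  35. ]]
yaw 88.2012018591664 grip [424.3 -36.9  35. ]
head [[389.4  29.6  24. ]
 [462.7  27.2  24. ]]
clamp -x edge [[ 586.9   45.8   12. ]
 [ 559.4 -120.    12. ]]
-9.413456128922325 168.05754011727166 [622.49358336 -45.24205807  12.        ]
```

Call:
{"method": "move_arm", "body": {
  "rows": [
    [[1.9, 0.7, 60, 0, 1], [1.9, 0.7, 120, 0, 0.3], [1.9, 0.7, 180, 0, 0], [1.9, 0.7, 215, 0, 0], [1.9, 0.7, 225, 0, 0], [1.9, 0.7, 225, 0, 0], [1.9, 0.7, 225, 0, -1], [1.9, 0.7, 225, 0, -1], [1.9, 0.7, 225, 0, -1], [1.9, 0.7, 225, 0, -1], [1.9, 0.7, 225, 0, -1]]
  ],
  "squeeze": 110
}}

```text
time_s: 3.02
eef_pos: [425.1, -37.2, 15.9]
ee_rot: [0.001, 1.0, -0.016, 0.001]
force: [-0.5, 1.8, 8.0]
grip_width: 0.286
```

Call:
{"method": "move_arm", "body": {
  "rows": [
    [[0, 0, -50, 0, -1], [0, 0, -110, 1, -1], [0, 0, -174, 3, -1], [40, -20, -174, 4.7, -1], [80, -40, -174, 6.4, -1], [110, -60, -174, 8.1, -1], [141, -68, -174, 9.8, -1], [141.7, -68.5, -174, 11.5, -1], [141.7, -68.5, -174, 13.2, -1], [141.7, -68.5, -174, 14.9, -1], [141.7, -68.5, -174, 16.2, -1], [141.7, -68.5, -174, 16.2, -1]]
  ]
}}

```text
time_s: 4.53
eef_pos: [568.2, 27.2, 190.8]
ee_rot: [0.0, -0.65, 0.76, -0.002]
force: [0.1, -0.2, -5.1]
grip_width: 0.283
```

```bash
python3 - <<'E'
from h import *
import pickle
c=cam("wrist"); save(c,"w2"); pickle.dump(c,open("w2.pkl","wb")); s=sense(); print(s["time_s"],s["eef_pos"].round(1),s["joints"].round(2)); print(rot(s["ee_rot"]).round(3)); print(c["t"],s["force"],s["grip_width"])
E
```

```text
4.575 [568.3  27.1 190.7] [-0.16  0.45  1.44 -0.    1.26  1.57]
[[-0.155 -0.988  0.003]
 [-0.988  0.155 -0.002]
 [ 0.001 -0.003 -1.   ]]
[642.91692078  16.11009314 325.84550972] [-0.4646808  -0.32745745 -3.19742769] 0.281979737407911
```

View pics/w2.png

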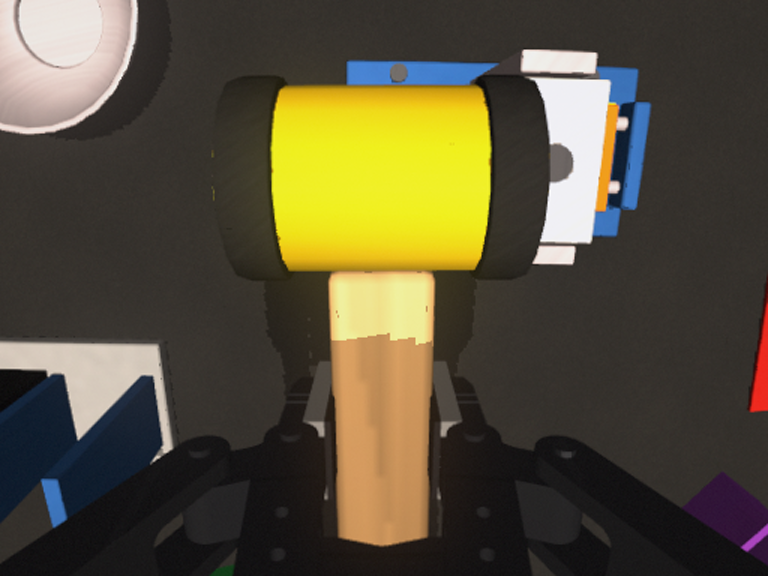

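The mallet is held straight, with its head at (215–548, 75–278). The block top's far (-y) edge runs from (610,80) to (591,243), and the right shoe and its yellow strip are visible beyond it. I'll check these against the model.

```bash
cat >> h.py <<'E'
C0=np.array([623,-46.]); YW=np.radians(-9.3)
ex=np.array([np.cos(YW),np.sin(YW)]); ey=np.array([-np.sin(YW),np.cos(YW)])
def toclamp(p): d=np.atleast_2d(p)[:,:2]-C0; return np.c_[d@ex,d@ey]
def fromclamp(x,y): return C0+x*ex+y*ey
E
python3 - <<'E'
from h import *
import pickle
c=pickle.load(open("w2.pkl","rb")); s=sense()
print("block -y edge in clamp",toclamp(atz(c,np.array([(610,80),(591,243)])/1.5-.17,132)).round(1))
print("base far edge x",toclamp(atz(c,np.array([(347,62),(638,69)])/1.5-.17,12)).round(1))
T=rot(s["ee_rot"]); mx=-T[:,1]*np.sign(-T[0,1]); mx=T[:,1]*np.sign(T[0,1]); print("mallet x",mx)
mx=-T[:,1]; my=np.cross([0,0,1],mx)
for p in (0,.1,-.1):
    g=s["eef_pos"]+[0,0,8.1]; d=np.array([*(mx[:2]*np.cos(p)),np.sin(p)]); u=np.cross(d,my)
    h=g+65*d; th=np.linspace(0,2*np.pi,60)
    q=np.vstack([proj(c,h+e*35*my+24*(np.cos(th)[:,None]*d+np.sin(th)[:,None]*u)) for e in (1,-1)])
    print(p,(q.min(0)*1.5).round(),(q.max(0)*1.5).round(), toclamp(h).round(1))
E
```

```text
block -y edge in clamp [[ 29.3 -17.2]
 [-30.3 -17.1]]
base far edge x [[ 48.8  84.3]
 [ 48.  -83.8]]
mallet x [ 0.98798575 -0.15451743  0.00292085]
0 [208.  73.] [561. 276.] [[-0.8 63.8]]
0.1 [196.  71.] [573. 285.] [[-1.1 63.8]]
-0.1 [218.  77.] [551. 271.] [[-1.1 63.8]]
```

Call:
{"method": "move_arm", "body": {
  "rows": [
    [[0, 0, 50, 0, -1], [0, 0, 88, 0, -1], [0, 0, 90, 0, -1], [4, 0, 90, 0, -1], [8, 0, 90, 0, -1], [10, 0, 90, 0, -1], [11, 0, 90, 0, -1], [12, 0, 90, 0, -1], [13, 0, 90, 0, -1]]
  ]
}}

```text
time_s: 5.7
eef_pos: [566.6, 14.3, 100.8]
ee_rot: [0.001, -0.65, 0.76, -0.002]
force: [-0.4, 1.9, -1.6]
grip_width: 0.284
```

```bash
cat > st.py <<'E'
from h import *
s=sense(); T=rot(s["ee_rot"]); g=s["eef_pos"]; F=s["force"]
yaw=np.degrees(np.arctan2(T[1,0],T[0,0]))
print("t %.2f tcp"%s["time_s"],g.round(2),"clamp",toclamp(g).round(2),"yawx %.2f"%yaw,"F clampxy",(F[:2]@ex).round(2),(F[:2]@ey).round(2),"Fz",F[2].round(2),"Mz",s["wrist_torque"].round(2),"w",s["grip_width"])
E
python3 st.py
```

```text
t 5.70 tcp [566.63  14.26 100.83] clamp [[-65.37  50.36]] yawx -98.87 F clampxy -0.73 1.83 Fz -1.57 Mz [0.39 0.05 0.12] w 0.28356176269897393
```

Call:
{"method": "move_arm", "body": {
  "rows": [
    [[1, 0, 0, 0, -1], [2, 0, 0, 0, -1], [2, 0, 0, 0, -1]]
  ]
}}

```text
time_s: 6.08
eef_pos: [566.3, 13.5, 100.9]
ee_rot: [0.001, -0.651, 0.759, -0.001]
force: [0.6, 7.9, -1.3]
grip_width: 0.286
```

```bash
python3 st.py
```

```text
t 6.08 tcp [566.31  13.47 100.94] clamp [[-65.55  49.53]] yawx -98.82 F clampxy -0.65 7.85 Fz -1.28 Mz [ 1.35 -0.08  0.38] w 0.2855683018636805
```

Call:
{"method": "move_arm", "body": {
  "rows": [
    [[2, 0, 0, 0, -1], [4, 0, 0, 0, -1], [4, 0, 0, 0, -1]]
  ]
}}

```text
time_s: 6.45
eef_pos: [565.9, 12.6, 101.2]
ee_rot: [0.003, -0.651, 0.759, 0.001]
force: [2.8, 19.4, -0.7]
grip_width: 0.283
```

```bash
python3 st.py
```

```text
t 6.45 tcp [565.88  12.64 101.15] clamp [[-65.85  48.64]] yawx -98.70 F clampxy -0.36 19.59 Fz -0.71 Mz [ 3.28 -0.38  0.98] w 0.28344339420416403
```

```bash
python3 - <<'E'
from h import *
import pickle
a=cam("scene"); b=cam("wrist"); pickle.dump((a,b),open("p3.pkl","wb"))
p=proj(a,[[623,-46,80]])[0].astype(int); print(p)
k=cv2.resize(a["color"][p[1]-50:p[1]+50,p[0]-50:p[0]+50],(400,400),interpolation=cv2.INTER_CUBIC)
w=cv2.resize(b["color"][20:220,312:512],(400,400),interpolation=cv2.INTER_CUBIC)
cv2.imwrite("pics/p3.png",np.hstack([k,w]))
s=sense(); print(s["force"])
E
```

```text
[234 215]
[ 2.54470191 18.94714159 -0.90410239]
```

View pics/p3.png

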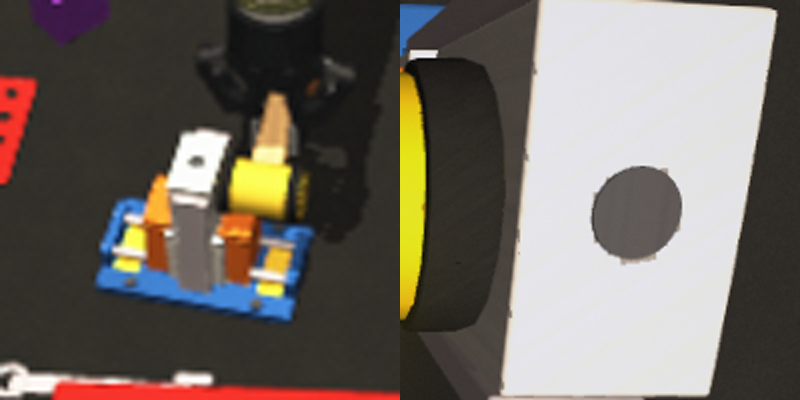

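The picture shows the head's face flat on the block above the left shoe, with nothing else touching. The block's top corners in the right crop are at (541,2), (777,12), (710,394) and (503,392).

```bash
python3 - <<'E'
from h import *
import pickle
a,b=pickle.load(open("p3.pkl","rb"))
uv=np.array([(541,2),(777,12),(710,394),(503,392)],float); uv[:,0]=312+(uv[:,0]-400)/2; uv[:,1]=20+uv[:,1]/2
print(toclamp(atz(b,uv,132)).round(1)); 
E
```

```text
[[ 28.7  14. ]
 [ 29.  -20.9]
 [-29.8 -21.3]
 [-29.7  13.8]]
```

Call:
{"method": "move_arm", "body": {
  "rows": [
    [[-8, 0, 1, 0, -1], [-8, 0, 1, 0, -1], [5, 0, 1, 0, -1], [5, 0, 1, 0, -1]]
  ]
}}

```text
time_s: 7.05
eef_pos: [565.3, 9.2, 100.7]
ee_rot: [0.005, -0.652, 0.758, 0.002]
force: [0.9, 16.9, 0.4]
grip_width: 0.281
```

```bash
python3 st.py
```

```text
t 7.05 tcp [565.3    9.21 100.7 ] clamp [[-65.86  45.16]] yawx -98.63 F clampxy -1.82 16.79 Fz 0.36 Mz [ 2.87 -0.33  0.94] w 0.2807466279020388
```

Call:
{"method": "move_arm", "body": {
  "rows": [
    [[-10, 0, 0, 0, -1], [-10, 0, -40, 0, -1], [-10, 0, -78, 0, -1], [40, 0, -78, 0, -1], [95, 0, -78, 0, -1], [120, 0, -78, 0, -1], [120, 0, -78, 0, -1], [120, 0, -40, 0, -1], [120, 0, 0, 0, -1], [120, 0, 0, 0, -1]]
  ]
}}

```text
time_s: 8.3
eef_pos: [546.0, -108.5, 97.5]
ee_rot: [0.004, -0.652, 0.758, 0.004]
force: [-0.4, -0.5, -3.8]
grip_width: 0.284
```

```bash
python3 st.py; python3 - <<'E'
from h import *
import pickle
b=cam("wrist"); pickle.dump(b,open("w4.pkl","wb")); save(b,"w4")
E
```

```text
t 8.30 tcp [ 546.02 -108.46   97.46] clamp [[-65.88 -74.08]] yawx -98.61 F clampxy -0.34 -0.52 Fz -3.8 Mz [0.   0.1  0.03] w 0.28370269811676685
```

View pics/w4.png

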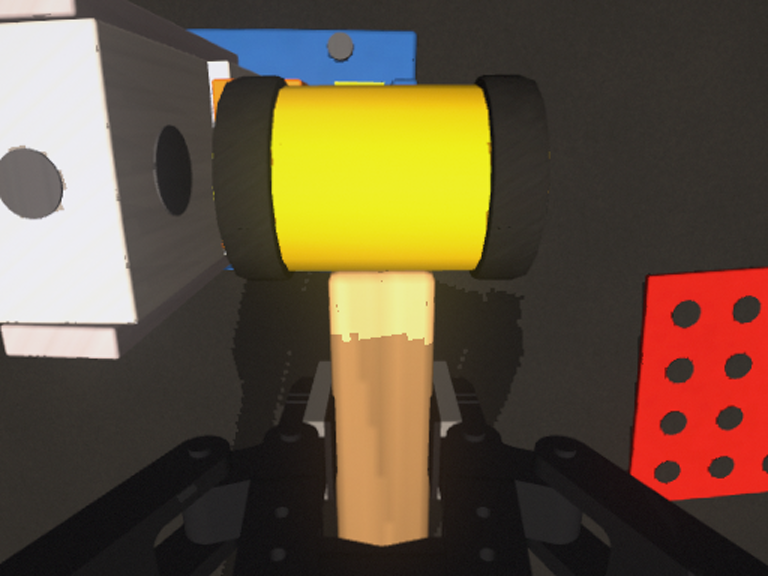

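The mallet hasn't turned in the fingers: its head is at the same pixels as before. The block top's -y edge runs from (98,20) to (135,322), and the right shoe's lip shows next to the head.

```bash
python3 - <<'E'
from h import *
import pickle
b=pickle.load(open("w4.pkl","rb"))
print(toclamp(atz(b,np.array([(98,20),(135,322)])/1.5-.17,132)).round(1))
print("base far edge/corner",toclamp(atz(b,np.array([(190,29),(416,33)])/1.5-.17,12)).round(1))
print("lip edge?",toclamp(atz(b,np.array([(213,80),(229,270)])/1.5-.17,78)).round(1))
E
```

```text
[[ 29.7 -20.8]
 [-29.  -20.9]]
base far edge/corner [[ 49.1   5.3]
 [ 47.7 -84.5]]
lip edge? [[ 23.8 -24.1]
 [-32.1 -24.9]]
```

Call:
{"method": "move_arm", "body": {
  "rows": [
    [[12, 0, 0, 0, -1], [16, 0, -2, 0, -1], [19, 0, -2, 0, -1], [22, 0, -2, 0, -1], [25, 0, -2, 0, -1], [18, 0, -2, 0, -1], [18, 0, -2, 0, -1], [31, 0, -2, 0, -1], [31, 0, -2, 0, -1]]
  ]
}}

```text
time_s: 9.48
eef_pos: [542.4, -140.8, 101.3]
ee_rot: [0.005, -0.652, 0.759, 0.002]
force: [0.2, -0.3, -3.8]
grip_width: 0.282
```

```bash
python3 st.py
```

```text
t 9.47 tcp [ 542.42 -140.76  101.26] clamp [[ -64.21 -106.54]] yawx -98.68 F clampxy 0.22 -0.25 Fz -3.83 Mz [-0.01  0.13 -0.01] w 0.2824206294355463
```

I had the sign wrong: on this side +dx moves away from the block. Nothing was touched, so I'll redo it with negative dx.

Call:
{"method": "move_arm", "body": {
  "rows": [
    [[-25, 0, 0, 0, -1], [-44, 0, 0, 0, -1], [-48, 0, 0, 0, -1], [-51, 0, 0, 0, -1], [-54, 0, 0, 0, -1], [-57, 0, 0, 0, -1], [-49, 0, 0, 0, -1], [-49, 0, 0, 0, -1], [-62, 0, 0, 0, -1], [-62, 0, 0, 0, -1]]
  ]
}}

```text
time_s: 10.72
eef_pos: [552.4, -79.6, 102.7]
ee_rot: [0.005, -0.651, 0.759, 0.001]
force: [-0.6, -4.4, -0.1]
grip_width: 0.278
```

```bash
python3 st.py
```

```text
t 10.72 tcp [552.45 -79.57 102.67] clamp [[-64.2  -44.53]] yawx -98.69 F clampxy 0.13 -4.47 Fz -0.07 Mz [-0.82  0.01 -0.37] w 0.2775168055913892
```

Call:
{"method": "move_arm", "body": {
  "rows": [
    [[20, 0, 0, 0, -1], [40, 0, 0, 0, -1], [55, 0, 0, 0, -1], [55, 0, 0, 0, -1]]
  ]
}}

```text
time_s: 11.22
eef_pos: [543.9, -135.2, 102.1]
ee_rot: [0.005, -0.651, 0.759, 0.001]
force: [0.1, -0.4, -3.9]
grip_width: 0.286
```

```bash
python3 st.py; python3 - <<'E'
from h import *
import pickle
a=cam("scene"); t=cam("top"); b=cam("wrist"); pickle.dump((a,t,b),open("p5.pkl","wb"))
p=proj(a,[[623,-46,40]])[0].astype(int)
k=cv2.resize(a["color"][p[1]-45:p[1]+45,p[0]-45:p[0]+45],(400,400),interpolation=cv2.INTER_CUBIC)
w=cv2.resize(b["color"][0:200,0:200],(400,400),interpolation=cv2.INTER_CUBIC)
cv2.imwrite("pics/p5.png",np.hstack([k,w]))
E
```

```text
t 11.22 tcp [ 543.87 -135.21  102.05] clamp [[ -63.68 -100.83]] yawx -98.81 F clampxy 0.21 -0.4 Fz -3.94 Mz [0.01 0.1  0.03] w 0.28617160624945337
```

View pics/p5.png

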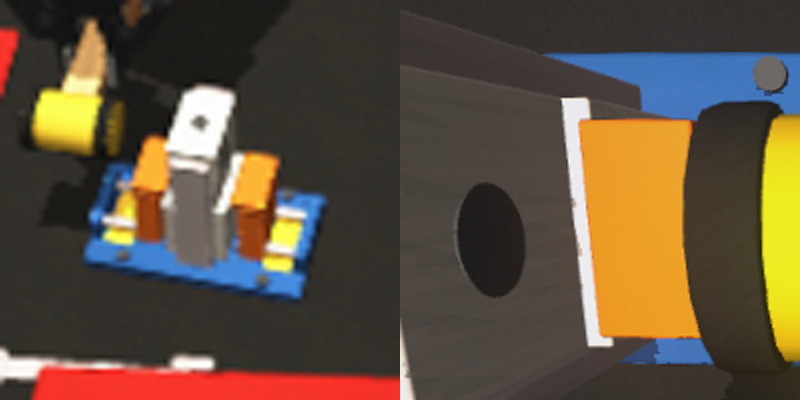

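The wrist crop shows the right lip's edge from (580,120) to (600,337), and the foot of the block's face from (562,98) to (590,347). The white shoulder shows between them, so the block has moved away to the left.

```bash
python3 - <<'E'
from h import *
import pickle
a,t,b=pickle.load(open("p5.pkl","rb"))
f=lambda l,z: toclamp(atz(b,(np.array(l,float)-[400,0])/2-.25,z)).round(2)
print("lipR z78",f([(580,120),(600,337)],78)); print("block foot z69",f([(562,98),(590,347)],69))
print("bolt/base far edge",f([(545,54),(690,54)],12))
E
```

```text
lipR z78 [[ 24.14 -24.27]
 [-25.49 -23.43]]
block foot z69 [[ 29.84 -16.18]
 [-30.24 -16.18]]
bolt/base far edge [[ 49.09  16.06]
 [ 48.33 -29.76]]
```

Call:
{"method": "move_arm", "body": {
  "rows": [
    [[0, 0, -40, 0, -1], [0, 0, -80, 0, -1], [-50, 0, -80, 0, -1], [-110, 0, -80, 0, -1], [-165, 0, -80, 0, -1], [-200, 0, -80, 0, -1], [-200, 0, -80, 0, -1], [-200, 0, -30, 0, -1], [-200, 0, 0, 0, -1], [-200, 0, 0, 0, -1]]
  ]
}}

```text
time_s: 12.62
eef_pos: [573.0, 63.8, 102.1]
ee_rot: [0.003, -0.651, 0.759, 0.003]
force: [-0.1, 0.4, -2.9]
grip_width: 0.28
```

```bash
python3 st.py; cat > lip.py <<'E'
# find the lip edge: side=+1 left, -1 right; orange run next to block along constant clamp-x lines at z=78
from h import *
import sys
side=int(sys.argv[1]); b=cam("wrist"); hsv=cv2.cvtColor(b["color"],cv2.COLOR_BGR2HSV)
def scan(x,z,ys):
    P=np.array([[*fromclamp(x,side*y),z] for y in ys]); uv=proj(b,P).astype(np.float32)
    return cv2.remap(hsv,uv[:,0].reshape(1,-1),uv[:,1].reshape(1,-1),cv2.INTER_NEAREST)[0], uv
ys=np.arange(12,45,.1)
for x in (-18,-12,-6,0,6,12,18):
    v,uv=scan(x,78,ys); o=(v[:,0]>8)&(v[:,0]<22)&(v[:,1]>140)&(v[:,2]>90)
    i=np.where(o)[0]; v2,_=scan(x,69,ys); w=(v2[:,1]<60)&(v2[:,2]>170); j=np.where(w)[0]
    print(x,"lip |y| %s..%s"%(ys[i[0]].round(1),ys[i[-1]].round(1)) if len(i) else None,"white %s..%s"%(ys[j[0]].round(1),ys[j[-1]].round(1)) if len(j) else None)
E
python3 lip.py 1
```

```text
t 12.62 tcp [573.03  63.78 102.05] clamp [[-67.05 100.26]] yawx -98.70 F clampxy -0.21 0.41 Fz -2.91 Mz [-0.    0.09 -0.05] w 0.28001431497119533
-18 lip |y| 27.0..44.9 white 17.9..22.4
-12 lip |y| 26.9..44.9 white 17.8..22.8
-6 lip |y| 26.8..44.9 white 18.2..22.1
0 lip |y| 26.7..44.9 white 18.1..22.5
6 lip |y| 27.0..44.9 white 18.0..22.3
12 lip |y| 26.9..44.9 white 17.8..22.1
18 lip |y| 26.8..44.9 white 17.7..22.0
```

Call:
{"method": "move_arm", "body": {
  "rows": [
    [[25, -2, 0, 0, -1], [42, -2, 0, 0, -1], [46, -2, 0, 0, -1], [50, -2, 0, 0, -1], [54, -2, 0, 0, -1], [48, -2, 0, 0, -1], [48, -2, 0, 0, -1], [60, -2, 0, 0, -1], [60, -2, 0, 0, -1]]
  ]
}}

```text
time_s: 13.8
eef_pos: [567.5, 3.9, 104.1]
ee_rot: [0.005, -0.651, 0.759, 0.001]
force: [0.6, 4.7, -0.2]
grip_width: 0.281
```

```bash
python3 st.py
```

```text
t 13.80 tcp [567.51   3.86 104.06] clamp [[-62.81  40.24]] yawx -98.69 F clampxy -0.18 4.69 Fz -0.22 Mz [ 0.71 -0.26  0.27] w 0.2808897933594351
```

Call:
{"method": "move_arm", "body": {
  "rows": [
    [[-20, 0, 0, 0, -1], [-50, 0, 0, 0, -1], [-60, 0, 0, 0, -1], [-60, 0, 0, 0, -1]]
  ]
}}

```text
time_s: 14.3
eef_pos: [576.5, 63.7, 104.5]
ee_rot: [0.005, -0.652, 0.758, 0.001]
force: [0.8, -0.3, -4.3]
grip_width: 0.286
```

```bash
python3 st.py; python3 lip.py 1; python3 - <<'E'
from h import *
import pickle
a=cam("scene"); t=cam("top"); pickle.dump((a,t),open("p6.pkl","wb"))
E
```

```text
t 14.30 tcp [576.49  63.71 104.48] clamp [[-63.63 100.75]] yawx -98.62 F clampxy 0.81 -0.19 Fz -4.3 Mz [-0.01  0.13  0.  ] w 0.2864190857438839
-18 lip |y| 26.5..44.9 white 15.2..21.4
-12 lip |y| 26.3..44.9 white 15.6..21.7
-6 lip |y| 26.7..44.9 white 15.5..21.6
0 lip |y| 26.5..44.9 white 15.4..21.4
6 lip |y| 26.4..44.9 white 15.2..21.7
12 lip |y| 26.3..44.9 white 15.1..21.5
18 lip |y| 26.6..44.9 white 15.0..21.4
```

Call:
{"method": "move_arm", "body": {
  "rows": [
    [[0, 0, -40, 0, -1], [0, 0, -80, 0, -1], [50, 0, -80, 0, -1], [110, 0, -80, 0, -1], [165, 0, -80, 0, -1], [200, 0, -80, 0, -1], [200, 0, -80, 0, -1], [200, 0, -30, 0, -1], [200, 0, 0, 0, -1], [200, 0, 0, 0, -1]]
  ]
}}

```text
time_s: 15.7
eef_pos: [545.2, -134.3, 101.0]
ee_rot: [0.004, -0.651, 0.759, 0.003]
force: [-0.5, 0.1, -3.6]
grip_width: 0.285
```

```bash
python3 st.py; python3 lip.py -1
```

```text
t 15.70 tcp [ 545.16 -134.29  101.05] clamp [[-62.55 -99.71]] yawx -98.72 F clampxy -0.47 0.02 Fz -3.61 Mz [-0.02  0.1   0.03] w 0.28470260104995726
-18 lip |y| 27.2..44.9 white 17.6..23.2
-12 lip |y| 27.4..44.9 white 17.3..22.8
-6 lip |y| 27.6..44.9 white 18.0..23.0
0 lip |y| 27.8..44.9 white 17.7..23.2
6 lip |y| 27.5..44.9 white 17.9..23.3
12 lip |y| 27.7..44.9 white 17.6..23.0
18 lip |y| 27.9..44.9 white 17.8..23.1
```

Measured lip travel is about 8.0 mm on the left and 9.1 mm on the right, and both read slightly low. I'm already on the right-hand side, so I'll give the left shoe one more small tap for margin.

Call:
{"method": "move_arm", "body": {
  "rows": [
    [[-25, 0, 0, 0, -1], [-38, 0, 0, 0, -1], [-42, 0, 0, 0, -1], [-46, 0, 0, 0, -1], [-50, 0, 0, 0, -1], [-46, 0, 0, 0, -1], [-57, 0, 0, 0, -1], [-57, 0, 0, 0, -1], [-40, 0, 0, 0, -1], [-10, 0, 0, 0, -1], [0, 0, 0, 0, -1], [0, 0, 0, 0, -1]]
  ]
}}

```text
time_s: 17.25
eef_pos: [546.0, -135.3, 102.7]
ee_rot: [0.005, -0.651, 0.759, 0.002]
force: [0.2, -0.3, -3.8]
grip_width: 0.281
```

```bash
python3 st.py; python3 lip.py -1; python3 - <<'E'
from h import *
a=cam("scene"); p=proj(a,[[623,-46,40]])[0].astype(int)
k=cv2.resize(a["color"][p[1]-35:p[1]+35,p[0]-45:p[0]+45],(780,606),interpolation=cv2.INTER_CUBIC)[:600]
cv2.imwrite("pics/p7.png",k)
E
```

```text
t 17.25 tcp [ 545.97 -135.33  102.74] clamp [[ -61.58 -100.6 ]] yawx -98.78 F clampxy 0.25 -0.31 Fz -3.85 Mz [0.08 0.1  0.01] w 0.28143583741962525
-18 lip |y| 27.3..44.9 white 16.0..22.7
-12 lip |y| 27.4..44.9 white 16.2..22.4
-6 lip |y| 27.2..44.9 white 16.5..22.5
0 lip |y| 27.3..44.9 white 16.2..22.7
6 lip |y| 27.5..44.9 white 16.4..22.3
12 lip |y| 27.2..44.9 white 16.1..22.5
18 lip |y| 27.4..44.9 white 15.8..22.7
```

View pics/p7.png

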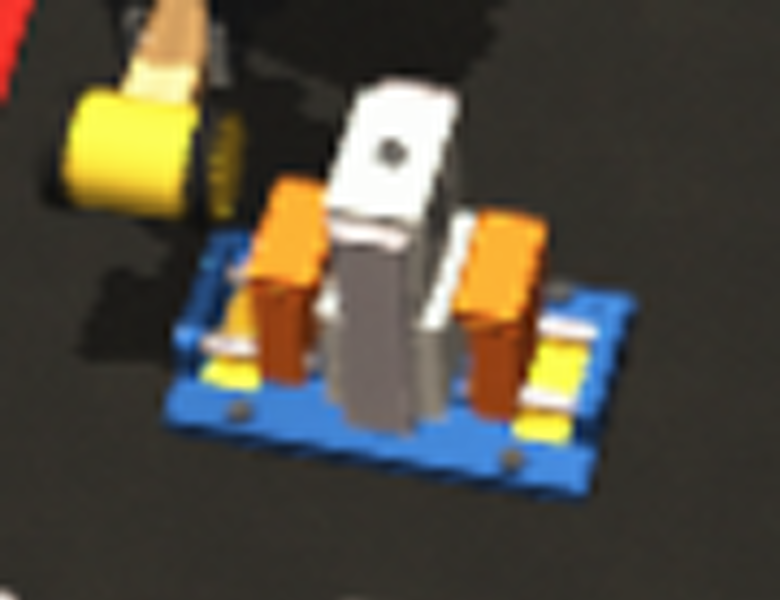

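Both shoes have reached the yellow paint and there is a gap on each side of the block. Next I'll lay the mallet down.

Call:
{"method": "move_arm", "body": {
  "rows": [
    [[-20, 60, 0, 0, -1], [-50, 110, 0, 0, -1], [-75, 139, 10, 0, -1], [-75, 139, 50, 0, -1], [-75, 139, 72, 0, -1], [-75, 139, 80, 0, -1], [-75, 139, 84, 0, -1], [-75, 139, 85, 0, -1], [-75, 139, 85, 0, -1]]
  ]
}}

```text
time_s: 18.48
eef_pos: [421.0, -38.5, 18.5]
ee_rot: [0.005, -0.651, 0.759, 0.001]
force: [-0.6, 0.2, -3.9]
grip_width: 0.282
```

```bash
python3 st.py
```

```text
t 18.48 tcp [420.97 -38.47  18.47] clamp [[-200.6   -25.22]] yawx -98.70 F clampxy -0.64 0.1 Fz -3.88 Mz [0.02 0.13 0.03] w 0.2819502665934437
```

Call:
{"method": "move_arm", "body": {
  "rows": [
    [[0, 0, 2, 0, -1], [0, 0, 3, 0, -1], [0, 0, 3, 0, -1], [0, 0, 3, 0, 0.2], [0, 0, 3, 0, 0.2], [0, 0, 3, 0, 0.2], [0, 0, -10, 0, 0.2], [0, 0, -60, 0, 0.2], [0, 0, -120, 0, 0.2], [0, 0, -180, 0, 0.2], [0, 0, -230, 0, 0.2], [0, 0, -230, 0, 0.2]]
  ]
}}

```text
time_s: 19.98
eef_pos: [420.3, -40.8, 252.3]
ee_rot: [0.007, -0.651, 0.759, -0.002]
force: [-0.3, -0.7, -0.8]
grip_width: 0.603
```

```bash
python3 st.py; python3 - <<'E'
from h import *
t=cam("top"); w=cam("wrist"); import pickle; pickle.dump((t,w),open("p8.pkl","wb"))
p=proj(t,[[470,-40,20]])[0].astype(int)
k=cv2.resize(t["color"][p[1]-60:p[1]+60,p[0]-60:p[0]+60],(384,384),interpolation=cv2.INTER_CUBIC)
cv2.imwrite("pics/p8.png",np.hstack([k,cv2.resize(w["color"],(416,312))[:312].copy() if 0 else cv2.copyMakeBorder(cv2.resize(w["color"],(416,312)),0,72,0,0,cv2.BORDER_CONSTANT)]))
E
```

```text
t 19.98 tcp [420.32 -40.85 252.33] clamp [[-200.84  -27.67]] yawx -98.69 F clampxy -0.17 -0.77 Fz -0.76 Mz [-0.03  0.03  0.03] w 0.6028526363150741
```

View pics/p8.png

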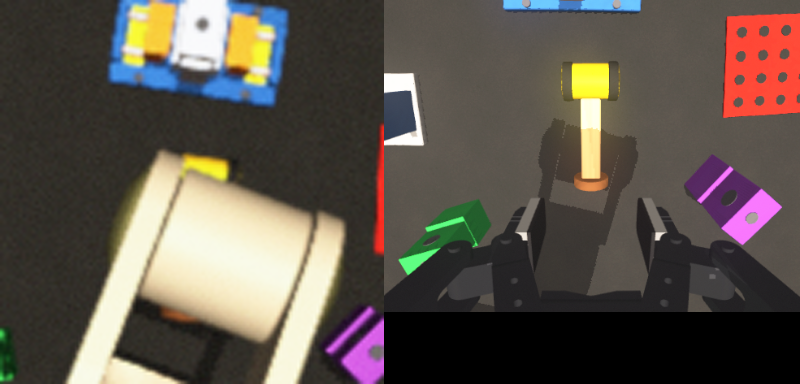

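The mallet lies flat on the bench with its head towards the clamp. Now I'll go to the block and grip it across its y faces.

Call:
{"method": "move_arm", "body": {
  "rows": [
    [[-8, -60, 0, 0.1, 1], [-16, -120, 0, 0.1, 1], [-24, -180, 0, 0.1, 1], [-25.8, -201, 0, 0.1, 1], [-25.8, -201, 0, 0.1, 1], [-25.8, -201, 50, 0.1, 1], [-25.8, -201, 100, 0.1, 1], [-25.8, -201, 140, 0.1, 1], [-25.8, -201, 152, 0.1, 1], [-25.8, -201, 152, 0.1, 1]]
  ],
  "squeeze": 50
}}

```text
time_s: 21.32
eef_pos: [622.3, -43.9, 98.4]
ee_rot: [0.005, -0.647, 0.762, 0.001]
force: [0.2, 0.4, 0.1]
grip_width: 1.001
```

```bash
python3 st.py
```

```text
t 21.32 tcp [622.34 -43.94  98.4 ] clamp [[-0.99  1.92]] yawx -99.30 F clampxy 0.16 0.42 Fz 0.15 Mz [-0.   -0.01  0.02] w 1.0011518158761092
```

Call:
{"method": "move_arm", "body": {
  "rows": [
    [[1.6, 0, 0, 0, 1], [1.6, 0, 0, 0, -1], [1.6, 0, 0, 0, -1], [1.6, 0, 0, 0, -1], [1.6, 0, 0, 0, -1], [1.6, 0, 0, 0, -1], [1.6, 0, 0, 0, -1]]
  ]
}}

```text
time_s: 22.2
eef_pos: [622.3, -45.7, 98.9]
ee_rot: [0.006, -0.647, 0.762, 0.001]
force: [-0.2, -0.6, 4.7]
grip_width: 0.415
```

```bash
python3 st.py
```

```text
t 22.20 tcp [622.34 -45.65  98.86] clamp [[-0.7   0.24]] yawx -99.30 F clampxy -0.05 -0.65 Fz 4.72 Mz [-0.31  0.12  0.06] w 0.4148951117879814
```

Call:
{"method": "move_arm", "body": {
  "rows": [
    [[0, 0, -3, 0, -1], [0, 0, -7, 0, -1], [0, 0, -12, 0, -1], [0, 0, -12, 0, -1]]
  ]
}}

```text
time_s: 22.7
eef_pos: [622.4, -45.8, 111.2]
ee_rot: [0.006, -0.647, 0.762, 0.0]
force: [-0.0, -0.6, -3.3]
grip_width: 0.415
```

```bash
python3 st.py
```

```text
t 22.70 tcp [622.39 -45.77 111.23] clamp [[-0.64  0.13]] yawx -99.30 F clampxy 0.06 -0.62 Fz -3.29 Mz [ 0.05  0.01 -0.01] w 0.4152864941535265
```

Call:
{"method": "move_arm", "body": {
  "rows": [
    [[0, 0, -40, 0, -1], [0, 0, -90, 0, -1], [0, 0, -125, 0, -1], [50, 20, -125, 0, -1], [105, 42, -125, 0, -1], [160, 65, -125, 0, -1], [215, 88, -125, 0, -1], [255, 104, -125, 0, -1], [269, 110, -125, 0, -1], [269, 110, -100, 0, -1], [269, 110, -50, 0, -1], [269, 110, 0, 0, -1]]
  ]
}}

```text
time_s: 24.2
eef_pos: [470.8, -292.8, 106.7]
ee_rot: [0.006, -0.648, 0.762, 0.0]
force: [0.9, -1.1, -4.3]
grip_width: 0.416
```

```bash
python3 st.py; python3 -c "
from h import *
print(sense()['joints'].round(2))"
```

```text
t 24.20 tcp [ 470.76 -292.83  106.72] clamp [[-110.35 -268.19]] yawx -99.26 F clampxy 1.02 -0.9 Fz -4.35 Mz [-0.02 -0.01  0.02] w 0.41558828959863686
[-0.77  0.51  1.58  0.01  1.05  0.95]
```

Call:
{"method": "move_arm", "body": {
  "rows": [
    [[0, 0, 6, 0, -1], [0, 0, 11, 0, -1], [0, 0, 14, 0, -1], [0, 0, 16, 0, -1], [0, 0, 16, 0, -1]]
  ]
}}

```text
time_s: 24.82
eef_pos: [471.0, -292.8, 91.2]
ee_rot: [0.006, -0.648, 0.762, -0.0]
force: [0.6, 0.5, -4.6]
grip_width: 0.415
```

```bash
python3 st.py
```

```text
t 24.82 tcp [ 471.05 -292.84   91.2 ] clamp [[-110.06 -268.15]] yawx -99.26 F clampxy 0.51 0.55 Fz -4.61 Mz [ 0.    0.06 -0.02] w 0.4150100707678623
```

Not in contact yet, so I'll lower by 1 mm steps.

Call:
{"method": "move_arm", "body": {
  "rows": [
    [[0, 0, 1, 0, -1], [0, 0, 2, 0, -1], [0, 0, 2, 0, -1]]
  ]
}}

```text
time_s: 25.2
eef_pos: [471.6, -293.0, 90.9]
ee_rot: [0.006, -0.648, 0.762, -0.001]
force: [-1.5, 3.4, 9.1]
grip_width: 0.419
```

```bash
python3 st.py
```

```text
t 25.20 tcp [ 471.59 -293.01   90.88] clamp [[-109.5  -268.23]] yawx -99.25 F clampxy -1.98 3.12 Fz 9.06 Mz [ 0.66  0.62 -0.01] w 0.41886381143836676
```

Call:
{"method": "move_arm", "body": {
  "rows": [
    [[0, 0, -0.5, 0, 1], [0, 0, -0.5, 0, 1], [0, 0, -0.5, 0, 1], [0, 0, -0.5, 0, 1], [0, 0, -40, 0, 1], [0, 0, -90, 0, 1], [0, 0, -130, -1.7, 1], [0, 0, -130, -3.4, 1], [0, 0, -130, -5.1, 1], [0, 0, -130, -6.8, 1], [0, 0, -130, -8.5, 1], [0, 0, -130, -10.2, 1]]
  ]
}}

```text
time_s: 26.7
eef_pos: [470.1, -293.8, 220.7]
ee_rot: [-0.005, 0.946, -0.323, 0.004]
force: [-1.3, 0.0, -0.5]
grip_width: 0.999
```

Call:
{"method": "move_arm", "body": {
  "rows": [
    [[0, 0, 0, -1.7, 1], [0, 0, 0, -3.4, 1], [0, 0, 0, -4.8, 1], [0, 0, 0, -4.8, 1]]
  ]
}}

```text
time_s: 27.2
eef_pos: [470.1, -293.8, 220.7]
ee_rot: [-0.004, 0.997, -0.078, 0.005]
force: [0.5, -0.0, -0.7]
grip_width: 0.999
```

```bash
python3 st.py; python3 - <<'E'
from h import *
w=cam("wrist"); save(w,"w9"); import pickle; pickle.dump(w,open("w9.pkl","wb")); print(rot(sense()["ee_rot"]).round(3))
E
```

```text
t 27.20 tcp [ 470.09 -293.8   220.69] clamp [[-110.85 -269.26]] yawx -9.00 F clampxy 0.52 0.05 Fz -0.75 Mz [-0.03  0.03 -0.03] w 0.9992168124930491
[[ 0.987 -0.158  0.011]
 [-0.158 -0.987  0.006]
 [ 0.01  -0.008 -1.   ]]
```

View pics/w9.png

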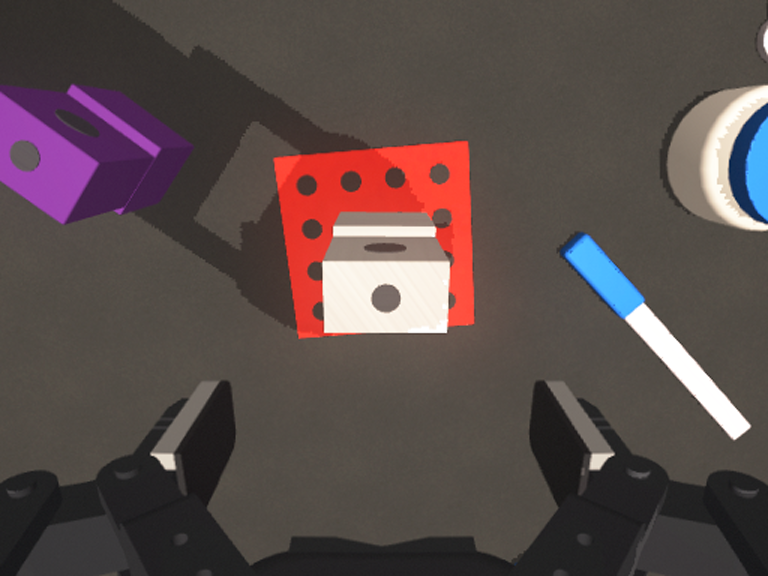

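The block stands upright on the mat and is aligned with the jaws. Its top spans (323–449, 260–333).

```bash
python3 - <<'E'
from h import *
import pickle
w=pickle.load(open("w9.pkl","rb")); s=sense(); T=rot(s["ee_rot"])
p=atz(w,np.array([(323,260),(449,260),(447,333),(323,333)])/1.5-.17,124); m=p.mean(0); print(p.round(1),m)
d=m-s["eef_pos"]; print("tool dx,dy",(d[:2]@T[:2,:2]).round(1)); e=p[1]-p[0]+p[2]-p[3]; print(np.degrees(np.arctan2(e[1],e[0])))
# rack empty bay from top0: yaw -9.65, centre (496.7,263.5)
E
```

```text
[[ 447.2 -269.9  124. ]
 [ 505.  -279.2  124. ]
 [ 499.7 -315.1  124. ]
 [ 440.4 -305.6  124. ]] [ 473.09059018 -292.45389112  124.        ]
tool dx,dy [ 2.8 -1.8]
-9.130538423233324
```

Call:
{"method": "move_arm", "body": {
  "rows": [
    [[2.3, -1.2, 50, 0, 1], [2.3, -1.2, 100, 0, 1], [2.3, -1.2, 122, 0, 1], [2.3, -1.2, 129, 0, 1], [2.3, -1.2, 129, 0, 1], [2.3, -1.2, 129, 0, -1], [2.3, -1.2, 129, 0, -1], [2.3, -1.2, 129, 0, -1], [2.3, -1.2, 129, 0, -1], [2.3, -1.2, 129, 0, -1]]
  ],
  "squeeze": 60
}}

```text
time_s: 28.5
eef_pos: [474.1, -292.5, 93.1]
ee_rot: [-0.003, 0.997, -0.079, 0.006]
force: [-2.6, 0.2, 4.4]
grip_width: 0.692
```

```bash
python3 st.py;python3 -c "
from h import *
s=sense(); print(s['joints'].round(2)); print(rot(s['ee_rot']).round(3))
import pickle
c=pickle.load(open('top0.pkl','rb'))
# rack empty bay: wall crop estimates
f=lambda l,z: atz(c,np.array(l)/3.4+[145,145]-.35,z)
print('black block top centre',f([(61,214)],132))
import math
y=math.radians(-9.65); ey=np.array([-math.sin(y),math.cos(y)]); print('ey',ey)
"
```

```text
t 28.50 tcp [ 474.07 -292.51   93.05] clamp [[-107.13 -267.33]] yawx -9.11 F clampxy -2.56 -0.25 Fz 4.43 Mz [ 0.15  0.45 -0.08] w 0.6917885178700257
[-0.77  0.53  1.58  0.01  1.02 -0.62]
[[ 0.987 -0.158  0.012]
 [-0.158 -0.987  0.005]
 [ 0.011 -0.007 -1.   ]]
black block top centre [[501.86178016 295.05589511 132.        ]]
ey [0.16762913 0.98585013]
```

Call:
{"method": "move_arm", "body": {
  "rows": [
    [[0, 0, -30, 0, -1], [0, 0, -90, 0, -1], [0, 0, -150, 0, -1], [-8, -60, -150, 0, -1], [-16, -120, -150, 0, -1], [-24, -180, -150, 0, -1], [-32, -240, -150, 0, -1], [-40, -300, -150, 0, -1], [-48, -360, -150, 0, -1], [-55, -414, -150, 0, -1], [-55, -414, -150, 0, -1], [-55, -414, -150, 0, -1]]
  ]
}}

```text
time_s: 30.0
eef_pos: [483.3, 124.0, 245.2]
ee_rot: [-0.003, 0.997, -0.079, 0.005]
force: [0.6, -0.6, -4.3]
grip_width: 0.692
```

```bash
python3 st.py;python3 - <<'E'
from h import *
w=cam("wrist"); save(w,"w10"); import pickle; pickle.dump(w,open("w10.pkl","wb")); s=sense(); print(s["joints"].round(2),rot(s["ee_rot"]).round(3))
E
```

```text
t 30.00 tcp [483.32 124.   245.23] clamp [[-165.32  145.2 ]] yawx -9.10 F clampxy 0.7 -0.45 Fz -4.28 Mz [-0.02  0.02  0.03] w 0.6922002885600058
[0.01 0.24 1.57 0.   1.31 0.17] [[ 0.987 -0.159  0.011]
 [-0.159 -0.987  0.005]
 [ 0.011 -0.007 -1.   ]]
```

View pics/w10.png

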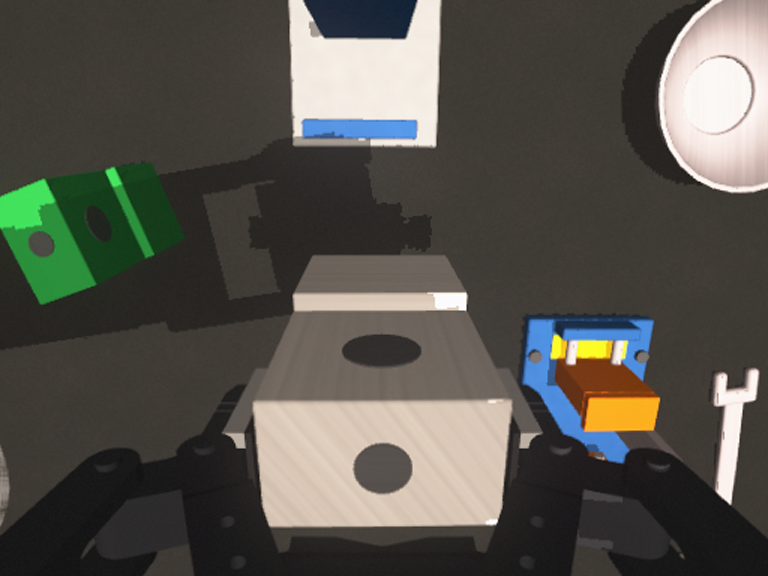

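The nearest (-y) rack wall's top is the blue bar at (302–417, 120–138). The rack base's front corners are (294,146) and (437,147). The block hangs straight in the jaws.

```bash
python3 - <<'E'
from h import *
import pickle
w=pickle.load(open("w10.pkl","rb")); s=sense(); T=rot(s["ee_rot"])
W=lambda l,z: atz(w,np.array(l)/1.5-.17,z)
for z in (113,125):
    p=W([(302,121),(417,120),(417,138),(303,139)],z); print(z,p.round(1).tolist(),np.linalg.norm(p[1]-p[0]),np.linalg.norm(p[2]-p[3]),np.linalg.norm(p[3]-p[0]),"yaw",np.degrees(np.arctan2((p[1]-p[0])[1],(p[1]-p[0])[0])))
    y=np.radians(-9.5); ey=np.array([-np.sin(y),np.cos(y)]); print(" bay",p.mean(0)[:2]+ey*31.75)
b=W([(294,146),(437,147)],12); print("base front",b.round(1),np.linalg.norm(b[1]-b[0])); 
print(" bay from base",b.mean(0)[:2]+ey*(74-31.75),"yaw",np.degrees(np.arctan2((b[1]-b[0])[1],(b[1]-b[0])[0])))
t=W([(253,402),(511,401),(503,524),(268,526)],s["eef_pos"][2]-89+120); print("block top",t.round(1), t.mean(0)-s["eef_pos"],np.linalg.norm(t[1]-t[0]),np.linalg.norm(t[0]-t[3]))
t=W([(296,293),(466,293)],s["eef_pos"][2]-89+57); print("shoulder outer edge (+24)",t.round(1), (t.mean(0)-s["eef_pos"])@T)
E
```

```text
113 [[458.4, 211.5, 113.0], [515.0, 202.9, 113.0], [513.8, 194.3, 113.0], [457.2, 202.9, 113.0]] 57.26059013388727 57.24501881968426 8.695486260068435 yaw -8.666489497329701
 bay [491.37398909 234.22541394]
125 [[460.0, 210.9, 125.0], [514.1, 202.7, 125.0], [512.9, 194.5, 125.0], [458.9, 202.7, 125.0]] 54.692888395444974 54.678015336192765 8.305559870305915 yaw -8.666489497329689
 bay [491.72966961 234.02923479]
base front [[436.2 201.   12. ]
 [534.2 184.5  12. ]] 99.32238947477751
 bay from base [492.18405764 234.42736151] yaw -9.524227643161387
block top [[456.9 145.7 276.3]
 [515.1 136.3 276.3]
 [510.5 101.7 276.3]
 [452.2 110.9 276.3]] [ 0.20161766  0.1563536  31.        ] 58.98073604511821 35.05230467724613
shoulder outer edge (+24) [[458.6 152.1 213.3]
 [515.9 142.7 213.3]] [ -0.39189828 -23.99578921  32.15743216]
```

Call:
{"method": "move_arm", "body": {
  "rows": [
    [[-5, -55, 0, 0.07, -1], [-9, -100, 0, 0.07, -1], [-9, -109.7, 0, 0.07, -1], [-9, -109.7, 10, 0.07, -1], [-9, -109.7, 18, 0.07, -1], [-9, -109.7, 18, 0.07, -1], [-9, -109.7, 18, 0.07, -1]]
  ]
}}

```text
time_s: 30.92
eef_pos: [492.5, 232.8, 228.1]
ee_rot: [-0.003, 0.996, -0.084, 0.006]
force: [0.3, 0.4, -3.9]
grip_width: 0.696
```

```bash
cat > dl.py <<'E'
from h import *
s=sense(); T=rot(s["ee_rot"]); g=s["eef_pos"]; b=g+T[:,2]*89
print(s["time_s"],"tcp",g.round(1),"bottom",b.round(1),"F",s["force"].round(1),"w",s["grip_width"].round(3),"yaw",np.degrees(np.arctan2(T[1,0],T[0,0])).round(2),"tool z",T[:,2].round(4))
d=np.array([491.9,234.0,12])-b; print("need tool",(d@T).round(2))
E
python3 dl.py
```

```text
Traceback (most recent call last):
  File "dl.py", line 3, in <module>
    print(s["time_s"],"tcp",g.round(1),"bottom",b.round(1),"F",s["force"].round(1),"w",s["grip_width"].round(3),"yaw",np.degrees(np.arctan2(T[1,0],T[0,0])).round(2),"tool z",T[:,2].round(4))
                                                                                       ^^^^^^^^^^^^^^^^^^^^^
AttributeError: 'float' object has no attribute 'round'
```

```bash
sed -i 's/s\["grip_width"\].round(3)/s["grip_width"]/' dl.py; python3 dl.py
```

```text
30.925 tcp [492.5 232.8 228.1] bottom [493.5 233.2 139.1] F [ 0.3  0.4 -3.9] w 0.6961885278083991 yaw -9.63 tool z [ 0.0118  0.0049 -0.9999]
need tool [ -3.08   0.33 127.12]
```

Call:
{"method": "move_arm", "body": {
  "rows": [
    [[-2.5, 0, 8, 0, -1], [-2.5, 0, 18, 0, -1], [-2.5, 0, 28, 0, -1], [-2.5, 0, 38, 0, -1], [-2.5, 0, 48, 0, -1]]
  ]
}}

```text
time_s: 31.55
eef_pos: [490.5, 233.4, 179.3]
ee_rot: [-0.003, 0.996, -0.084, 0.006]
force: [0.5, 0.5, -4.8]
grip_width: 0.693
```

```bash
python3 dl.py
```

```text
31.55 tcp [490.5 233.4 179.3] bottom [491.5 233.9  90.3] F [ 0.5  0.5 -4.8] w 0.693172148360216 yaw -9.63 tool z [ 0.0115  0.0048 -0.9999]
need tool [-0.47  0.31 78.32]
```

The block is well inside the bay, 35 mm below the wall tops, with no side force. I'll carry on down to just above the floor.

Call:
{"method": "move_arm", "body": {
  "rows": [
    [[0, 0, 12, 0, -1], [0, 0, 24, 0, -1], [0, 0, 36, 0, -1], [0, 0, 48, 0, -1], [0, 0, 60, 0, -1], [0, 0, 70, 0, -1], [0, 0, 76, 0, -1], [0, 0, 78, 0, -1], [0, 0, 78, 0, -1]]
  ]
}}

```text
time_s: 32.67
eef_pos: [491.6, 233.9, 101.6]
ee_rot: [-0.003, 0.996, -0.084, 0.006]
force: [-0.8, 0.9, -4.2]
grip_width: 0.7
```

```bash
python3 dl.py
```

```text
32.675 tcp [491.6 233.9 101.6] bottom [492.7 234.3  12.6] F [-0.8  0.9 -4.2] w 0.6995440830239743 yaw -9.63 tool z [ 0.0122  0.005  -0.9999]
need tool [-0.75  0.45  0.58]
```

Call:
{"method": "move_arm", "body": {
  "rows": [
    [[0, 0, 1, 0, -1], [0, 0, 2, 0, -1], [0, 0, 2, 0, -1]]
  ]
}}

```text
time_s: 33.05
eef_pos: [491.8, 233.9, 101.2]
ee_rot: [-0.003, 0.996, -0.084, 0.006]
force: [-5.2, -2.8, 10.9]
grip_width: 0.693
```

```bash
python3 dl.py
```

```text
33.05 tcp [491.8 233.9 101.2] bottom [493.  234.4  12.2] F [-5.2 -2.8 10.9] w 0.6925714706111137 yaw -9.62 tool z [ 0.0133  0.0051 -0.9999]
need tool [-1.05  0.58  0.17]
```

The block is on the floor of the bay. Now I'll release it and rise.

Call:
{"method": "move_arm", "body": {
  "rows": [
    [[0, 0, -0.5, 0, 1], [0, 0, -0.5, 0, 1], [0, 0, -0.5, 0, 1], [0, 0, -0.5, 0, 1], [0, 0, -30, 0, 1], [0, 0, -80, 0, 1], [0, 0, -130, 0, 1], [0, 60, -150, 0, 1], [0, 110, -150, 0, 1], [0, 110, -150, 0, 1]]
  ]
}}

```text
time_s: 34.3
eef_pos: [471.3, 122.5, 250.7]
ee_rot: [-0.003, 0.996, -0.086, 0.007]
force: [-0.3, -0.4, 1.0]
grip_width: 0.999
```

```bash
python3 st.py;python3 - <<'E'
from h import *
w=cam("wrist"); a=cam("scene"); import pickle; pickle.dump((w,a),open("p11.pkl","wb"))
p=proj(a,[[490,240,60]])[0].astype(int); q=proj(a,[[480,-45,24]])[0].astype(int)
cr=lambda c: cv2.resize(a["color"][c[1]-35:c[1]+35,c[0]-35:c[0]+35],(290,290),interpolation=cv2.INTER_CUBIC)
cv2.imwrite("pics/p11.png",np.hstack([cv2.resize(w["color"][:290,100:360],(520,580),interpolation=cv2.INTER_CUBIC),np.vstack([cr(p),cr(q)])])[:, :800])
E
```

```text
t 34.30 tcp [471.3  122.49 250.71] clamp [[-176.94  141.76]] yawx -9.83 F clampxy -0.21 -0.44 Fz 1.03 Mz [-0.01  0.06 -0.01] w 0.9988426290404128
```

I've used all my pictures, so I'll check numerically: the block top in the wrist image, and the lips and mallet by colour.

```bash
python3 - <<'E'
from h import *
import pickle
w,a=pickle.load(open("p11.pkl","rb"))
y=np.radians(-9.5); rx=np.array([np.cos(y),np.sin(y)]); ry=np.array([-np.sin(y),np.cos(y)]); B=np.array([491.9,234.0])
hsv=cv2.cvtColor(w["color"],cv2.COLOR_BGR2HSV)
# rectified horizontal plane z=132 in rack-bay frame, 0.5 mm/px
def rect(c,img,z,o,ax,ay,h=60):
    g=np.arange(-h,h,.5); X,Y=np.meshgrid(g,g); P=np.c_[(o+X.ravel()[:,None]*ax+Y.ravel()[:,None]*ay),np.full(X.size,z)]
    uv=proj(c,P).astype(np.float32); return g,cv2.remap(img,uv[:,0].reshape(X.shape),uv[:,1].reshape(X.shape),cv2.INTER_NEAREST,borderValue=0)
g,r=rect(w,hsv,132,B,rx,ry)
m=((r[...,1]<70)&(r[...,2]>150)).astype(np.uint8); m=cv2.morphologyEx(m,cv2.MORPH_OPEN,np.ones((7,7)))
n,l,st,ce=cv2.connectedComponentsWithStats(m)
for i in range(1,n):
    if st[i,4]>500: print("white comp @z132 x %.1f..%.1f y %.1f..%.1f area mm2 %.0f"%(g[st[i,0]],g[st[i,0]+st[i,2]-1],g[st[i,1]],g[st[i,1]+st[i,3]-1],st[i,4]/4))
t=cam("top"); ht=cv2.cvtColor(t["color"],cv2.COLOR_BGR2HSV)
mm=cv2.inRange(ht,(10,80,60),(35,255,255)); n,l,st,ce=cv2.connectedComponentsWithStats(mm)
for i in range(1,n):
    if st[i,4]>60:
        c=atz(t,ce[i:i+1],24)[0]
        if abs(c[1]+40)<90: print("yellow/wood",c.round(0)[:2],st[i,4])
s=sense(); print(s["force"].round(1),s["grip_width"])
E
```

```text
white comp @z132 x -35.0..32.5 y -40.0..21.5 area mm2 2995
yellow/wood [635.   1.] 212
yellow/wood [618. -96.] 219
yellow/wood [434. -41.] 555
yellow/wood [43. 49.] 2487
[ 0.1  0.2 -0.8] 1.0017817776844986
```

```bash
python3 - <<'E'
from h import *
import pickle
w,a=pickle.load(open("p11.pkl","rb"))
y=np.radians(-9.5); rx=np.array([np.cos(y),np.sin(y)]); ry=np.array([-np.sin(y),np.cos(y)]); B=np.array([491.9,234.0])
g=np.arange(-60,60,.5); im=cv2.cvtColor(w["color"],cv2.COLOR_BGR2HSV)
def line(o,d,z):
    uv=proj(w,np.c_[o+g[:,None]*d,np.full(len(g),z)]).astype(np.float32); return cv2.remap(im,uv[:,0].reshape(1,-1),uv[:,1].reshape(1,-1),cv2.INTER_LINEAR)[0]
print("along x, z132:")
for yy in (-12,8,14): 
    v=line(B+yy*ry,rx,132); k=np.where(v[:,2]>150)[0]; k=k[v[k,1]<60]; print(yy,g[k[0]],g[k[-1]],len(k)/2)
print("along y, z132: value profile every 2mm")
for xx in (-15,15):
    v=line(B+xx*rx,ry,132); print(xx,[(float(g[i]),int(v[i,2]),int(v[i,1])) for i in range(60,181,4)])
E
```

```text
along x, z132:
-12 -34.5 32.0 67.0
8 -35.0 32.0 67.5
14 -34.5 32.0 67.0
along y, z132: value profile every 2mm
-15 [(-30.0, 217, 162), (-28.0, 199, 157), (-26.0, 249, 4), (-24.0, 249, 4), (-22.0, 86, 24), (-20.0, 85, 27), (-18.0, 245, 9), (-16.0, 249, 3), (-14.0, 249, 4), (-12.0, 249, 4), (-10.0, 249, 4), (-8.0, 249, 4), (-6.0, 249, 4), (-4.0, 249, 4), (-2.0, 249, 4), (0.0, 249, 4), (2.0, 249, 4), (4.0, 249, 4), (6.0, 249, 4), (8.0, 248, 3), (10.0, 249, 4), (12.0, 248, 3), (14.0, 248, 3), (16.0, 248, 3), (18.0, 60, 91), (20.0, 52, 124), (22.0, 0, 0), (24.0, 0, 0), (26.0, 0, 0), (28.0, 0, 0), (30.0, 0, 0)]
15 [(-30.0, 221, 166), (-28.0, 196, 163), (-26.0, 248, 2), (-24.0, 249, 3), (-22.0, 82, 37), (-20.0, 81, 33), (-18.0, 244, 13), (-16.0, 249, 3), (-14.0, 249, 3), (-12.0, 249, 4), (-10.0, 249, 3), (-8.0, 249, 3), (-6.0, 249, 3), (-4.0, 249, 3), (-2.0, 249, 4), (0.0, 249, 3), (2.0, 249, 4), (4.0, 249, 4), (6.0, 249, 4), (8.0, 249, 4), (10.0, 249, 4), (12.0, 249, 4), (14.0, 249, 4), (16.0, 248, 3), (18.0, 58, 144), (20.0, 49, 161), (22.0, 0, 0), (24.0, 0, 0), (26.0, 0, 0), (28.0, 0, 0), (30.0, 0, 0)]
```

Both the block and the mallet check out: the block's top is at z = 132 mm and centred across the bay within about 1 mm, and the mallet is where I laid it. The gripper is clear, so I'm handing in.

```bash
python3 -c "
from rig import ctrl,sense
print(ctrl.finish_job()); print(sense()['time_s'])"
```

```text
the job is handed in; nothing more can be done
None
the job is handed in; nothing more can be done
```

The job was carried through to the end and handed in at about 34.5 s of the 72 s. No verdict is reported.

**What I did**
- I drove the shoes back in turn with the mallet: right, left, right, then a small extra tap on the left.
- I laid the mallet flat on the bench.
- I lifted the block out by its y faces and stood it on the red mat, where the wrist picture showed it upright.
- I regripped it by its x faces and lowered it to the floor of the empty bay. I felt contact, then released it and backed the arm away.

**Last checks**
- **Block:** the top matched the expected 132 mm height and was centred across the bay within about 1 mm. Its position along the bay (about 1 mm off) comes only from where I released it, because the white rack base hid the block's x edges.
- **Shoes:** the right one measured about 9 mm back. The left one measured about 8 mm before its extra tap and was not measured again. The camera readings ran about 1.5 mm low. The last clamp picture showed both shoes at the yellow paint.
- **Mallet:** it was seen flat in the picture after release and was in the same place at the end.

**What went wrong or disagreed**
- My first slow push on the right shoe stalled at about 20 N, so I switched to quicker short taps.
- One move went the wrong way because of a sign error, but it touched nothing.
- The left shoe went from about 1 to 8.4 mm in one tap, further than intended. The right was then at 5 to 6 mm, so the left was about 3 mm ahead.
- I measured force only at the end of each move, so the peak of a tap is not known; the highest reading was about 20 N.
- The final picture hit the viewing limit, so the last check was numeric only. It did not cover the bystanders' positions.

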